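# Find the softest shock mount and push its tag down

### The arm

A 6-joint arm with a two-finger parallel gripper is mounted at the origin on the work surface. World frame = base frame: x ahead of the robot, y to its left, z up, the work surface at z = 0. Lengths are in m, angles in degrees, forces in N, time in s.
With the tool pointing down it reaches from about 0.35 to 0.875 m from the base axis. Payload 4.2 kg.
Tool frame: the origin (TCP) lies midway between the tips of the shut fingers; the grasp point (between the pads) lies 19 mm behind it; z points along the fingers, y is the line along which they close (so a half turn about z gives the same grasp; the last joint's range is limited). The gripper opens to 87 mm and grips with 3 to 60 N. Pads are 19 mm wide; open, the fingers measure 117 mm over their backs; the gripper's body (75 mm by 190 mm) begins 51 mm behind the grasp point.
Start: joints at [-59.553, 22.042, 0.453, 0, -68.411, -14.817], TCP at [0.168, -0.602, 0.223] pointing down, gripper open.
Joint ranges: [-179.83, 179.83], [-69.29, 118.12], [-61.27, 80.66], [-181.25, 117.63], [-171.15, -9.14], [-177.46, 177.46]. Speed limits (degrees/s): [159.86, 159.86, 180, 180, 180, 180].

### API

Orientations are given as a 3x3 rotation matrix whose columns are the frame's x, y, z axes.
In Python, from station import r, cams gives the robot as it stands.
- The arm moves only by the tool play_rows, never from a script. Its argument "commands" is text: rows parted by semicolons, each of 6 numbers parted by spaces: the shift along the world's x, y, z normalised to -1 to 1, where 1 is 30 mm, then the turn, a rotation vector about the world's x, y, z normalised to -1 to 1, where 1 is 0.15 rad. A call has 1 to 20 rows; each row shifts and turns the commanded pose from where the row before left it; what a row does not reach is not made up. A row lasts 1/10 s, in which the tool goes at most 50 mm and 8.59 degrees, less where a joint would pass 70% of its speed; a pose out of reach is approached as far as the arm can. A call with a number of a shift or a turn outside -1 to 1 is refused whole. A call with a gripper value outside its range is refused whole. "grip" is the finger opening in mm, from 0 to 87, set as the call begins (left out, the last holds). The fingers move at their own pace and stop on an object; the grip force is fixed at half the most. Time passes only in rows, so rows that do not move let the fingers close. It gives the time, the measured TCP pose, the force, the opening and the grip force at its end, in the units of the state.
- r.sense(): the state, without advancing time (a new reading comes with each control period).
- cams.capture(name): name is "side" or "top"; returns (picture, depth): 384x512x3 uint8, blue, green, red; 384x512 float32, m along the optical axis (not along the pixel's ray), 0 where there is no reading.
- cams.camera_info(name): a dict with "mtx" (3x3 intrinsics, pixels), "R" (3x3) and "t" (3): a world point X has camera coordinates R X + t. Camera axes: x right, y down, z forward; pixel columns grow to the right and rows downward; lengths in m; the calibration is good to about 2 mm. A picture is of the moment at which its call begins. camera_info takes no time and is no camera call.
- r.finish_job(): hands the job in; it is judged then, once.
The state is a dict: "time_s": time; "joints": joint angles; "joint_velocities": joint speeds; "effort": joint torques, N m; "tcp_pos": TCP position; "ee_rot": TCP orientation; "wrist_force": force on the tool from outside, world axes, zero at the start; "moment": the same for the moment, N m; "gripper_width": opening from 0.0 (shut) to 1.0 (fully open); "gripper_force": force on a finger pad.
Only numpy, scipy, OpenCV 4.12 (cv2) and the standard library are available. Lean on these libraries where they do the work, as an engineer would, in place of code of your own. Each camera call takes 0.05 s, during which the arm holds its last target. There are 200 camera calls.

### The job

Three look-alike shock mounts for battery packs stand side by side on the bench. Working from the leftmost to the rightmost as the robot faces them, press each rubber pad down about a centimetre with the fingertips and let it spring back; then push the steel tag of the softest mount fully down, leaving the other two tags up. Only press: do not lift or shift the mounts, and leave the spool, the dish and the screwdriver where they are.

Things in the scene. Friction and masses are not known exactly. Their poses are not given: they have to be found in the camera images.
- mount_left: the left one of three look-alike shock mounts whose springs differ in stiffness, side by side about 180 mm apart in y (left: larger y); which is softest changes each time and must be felt. Loose aluminium base 150 x 80 x 12 mm, x along its length, about 0.9 kg in all; origin: centre of underside. Rubber pad at x = +40 mm; steel T tag at x = -40 mm in a guide 26 x 44 mm, 28 mm tall
- pad_left_top (a point): centre of the top face of the left mount's round black rubber pad (46 mm diameter, 12 mm thick), about 64 mm above the bench when free; moves with the pad
- pad_left (a joint): how far this pad is pressed down, m: under 0.001 when free (its own weight settles it into the spring by 0.2 to 0.8 mm), 0.018 bottomed. It springs back. The force grows in proportion to depth: of the three, 10 mm takes about 2.5, 6 and 11 N
- tag_left_top (a point): centre of the flat top of the left mount's tag (16 mm along x, 34 mm along y), about 46 mm above the bench when up, 32 mm when fully down; moves with the tag
- tag_left (a joint): how far this tag is pushed down, m: 0 to 0.003 at the start (up), 0.014 fully down. It slides stiffly (about 3 N) and stays where it is left
- mount_middle: the middle one of three look-alike shock mounts whose springs differ in stiffness, side by side about 180 mm apart in y (left: larger y); which is softest changes each time and must be felt. Loose aluminium base 150 x 80 x 12 mm, x along its length, about 0.9 kg in all; origin: centre of underside. Rubber pad at x = +40 mm; steel T tag at x = -40 mm in a guide 26 x 44 mm, 28 mm tall
- pad_middle_top (a point): centre of the top face of the middle mount's round black rubber pad (46 mm diameter, 12 mm thick), about 64 mm above the bench when free; moves with the pad
- pad_middle (a joint): how far this pad is pressed down, m: under 0.001 when free (its own weight settles it into the spring by 0.2 to 0.8 mm), 0.018 bottomed. It springs back. The force grows in proportion to depth: of the three, 10 mm takes about 2.5, 6 and 11 N
- tag_middle_top (a point): centre of the flat top of the middle mount's tag (16 mm along x, 34 mm along y), about 46 mm above the bench when up, 32 mm when fully down; moves with the tag
- tag_middle (a joint): how far this tag is pushed down, m: 0 to 0.003 at the start (up), 0.014 fully down. It slides stiffly (about 3 N) and stays where it is left
- mount_right: the right one of three look-alike shock mounts whose springs differ in stiffness, side by side about 180 mm apart in y (left: larger y); which is softest changes each time and must be felt. Loose aluminium base 150 x 80 x 12 mm, x along its length, about 0.9 kg in all; origin: centre of underside. Rubber pad at x = +40 mm; steel T tag at x = -40 mm in a guide 26 x 44 mm, 28 mm tall
- pad_right_top (a point): centre of the top face of the right mount's round black rubber pad (46 mm diameter, 12 mm thick), about 64 mm above the bench when free; moves with the pad
- pad_right (a joint): how far this pad is pressed down, m: under 0.001 when free (its own weight settles it into the spring by 0.2 to 0.8 mm), 0.018 bottomed. It springs back. The force grows in proportion to depth: of the three, 10 mm takes about 2.5, 6 and 11 N
- tag_right_top (a point): centre of the flat top of the right mount's tag (16 mm along x, 34 mm along y), about 46 mm above the bench when up, 32 mm when fully down; moves with the tag
- tag_right (a joint): how far this tag is pushed down, m: 0 to 0.003 at the start (up), 0.014 fully down. It slides stiffly (about 3 N) and stays where it is left
- spool: bystander: upright spool of solder wire, 52 mm diameter, 46 mm tall; origin at the centre of its underside
- tin: bystander: small open brass dish, 64 mm across, 22 mm tall; origin at the centre of its underside
- driver: bystander: screwdriver, about 0.2 m long, lying crosswise (roughly along y) on the bench beyond the mounts; origin about its middle, on the bench
Mind the look-alikes: they are no part of the job. Leave any brown or orange look-alike of the mount_left alone.

How it is judged:
By the outcome, as a careful person would: the job done as asked, in the order asked, and still so for the second after the job is handed in, with the robot touching nothing.
It also fails if it takes over 51 s, if anything falls off the work surface, if the arm or the gripper's body presses on something with over 40 N, if the wrist force passes 120 N, or if a joint passes its speed limit or range.

## Working session

There is one attempt and no reset: what is moved stays moved. The work goes in short steps, Python scripts to look and compute and a tool call to move; the robot and the scene stay as the last step left them, time stands still between calls to the robot, and variables do not carry over. Pictures are saved under pics/ and viewed, at most 10 in all, crops included, and the job is handed in when it is done.

Besides the shell and the picture viewer there is one more tool, called after "Emit:" in YAML: its name, and indented under it one key for each argument. play_rows: Moves the arm, as the interface text tells. Scaled input: -1 to 1 covers 30 mm each way for a shift and 0.15 rad each way for a turn. Its arguments: {"type":"object","properties":{"commands":{"type":"string"},"grip":{"type":"number"}},"required":["commands"]}

```bash
mkdir -p pics; python3 - <<'E'
from station import r,cams
import cv2,numpy as np
for n in("top","side"):
    p,d=cams.capture(n); cv2.imwrite(f"pics/{n}0.png",p); np.savez(f"{n}0.npz",p=p,d=d)
    i=cams.camera_info(n); print(n,i["mtx"].round(1).tolist(),i["R"].round(3).tolist(),i["t"].round(3))
s=r.sense();print(s["time_s"],s["tcp_pos"],s["ee_rot"],s["wrist_force"],s["gripper_width"])
E
```

```text
top [[449.0, 0.0, 254.0], [0.0, 449.0, 188.9], [0.0, 0.0, 1.0]] [[-0.006, -1.0, -0.01], [-0.994, 0.007, -0.105], [0.105, 0.01, -0.994]] [0.076 0.543 1.482]
side [[425.7, 0.0, 259.4], [0.0, 425.7, 198.7], [0.0, 0.0, 1.0]] [[-0.996, -0.093, 0.018], [-0.08, 0.718, -0.691], [0.051, -0.69, -0.722]] [0.561 0.038 1.166]
0.1 [ 0.16825814 -0.60137179  0.2215662 ] [[-9.63062203e-01 -2.69278211e-01 -6.61402958e-04]
 [-2.69278992e-01  9.63060374e-01  1.88137411e-03]
 [ 1.30357925e-04  1.98998222e-03 -9.99998011e-01]] [ 0.5677022  -0.54262476  0.25906102] 1.0001351122180875
```

View pics/top0.png

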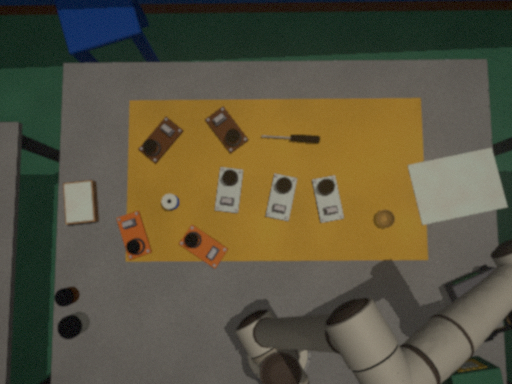

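View pics/side0.png

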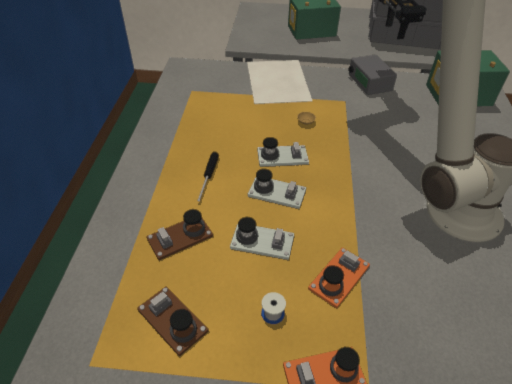

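Top view: silver mounts have pads near (230,178), (283,185), (325,187) and tags near (226,201), (278,210), (331,212). The spool is at (170,201), the dish at (384,218), and the driver at (290,139). The brown and orange ones are decoys.

```bash
cat > h.py <<'E'
import numpy as np,cv2
from station import cams
def ray(n,u,v,z):
    i=cams.camera_info(n);R,t=i["R"],i["t"];c=-R.T@t
    d=R.T@np.linalg.inv(i["mtx"])@np.array([u,v,1.]);return c+d*(z-c[2])/d[2]
def blob(m,u,v,rad):
    yy,xx=np.mgrid[:m.shape[0],:m.shape[1]]
    k=m&(np.hypot(xx-u,yy-v)<rad);return xx[k].mean(),yy[k].mean(),k.sum()
E
python3 - <<'E'
from h import *
p=np.load("top0.npz");P=p["p"].astype(int);D=p["d"]
S=np.load("side0.npz");Q=S["p"].astype(int);SD=S["d"]
for nm,(u,v),(a,b),(su,sv) in zip("LMR",[(230,178),(283,185),(325,187)],[(226,201),(278,210),(331,212)],[(247,224),(264,175),(270,143)]):
    x,y,n=blob(P.max(2)<75,u,v,13);print(nm,"pad",x,y,n,ray("top",x,y,.064).round(4))
    i=cams.camera_info("top")
    # height map from depth
    yy,xx=np.mgrid[v-16:b+16,min(u,a)-18:max(u,a)+18]
    d=D[yy,xx];X=np.stack([(xx-i["mtx"][0,2])/i["mtx"][0,0]*d,(yy-i["mtx"][1,2])/i["mtx"][1,1]*d,d],-1)
    W=(X-i["t"])@i["R"]
    k=W[...,2]>.055;print("  pad depth",W[k].mean(0).round(4) if k.any() else 0,k.sum())
    k=(W[...,2]>.034)&(W[...,2]<.054)&(np.hypot(xx-a,yy-b)<10);print("  tag depth",W[k].mean(0).round(4),k.sum())
    k=(W[...,2]>.006)&(W[...,2]<.02);print("  base",cv2.minAreaRect(W[k][:,:2].astype(np.float32)))
    sx,sy,n=blob(Q.max(2)<75,su,sv-0,14);print("  side",sx,sy,n)
o=cv2.resize(p["p"][150:240,195:355],None,fx=5,fy=5,interpolation=cv2.INTER_CUBIC)
cv2.imwrite("pics/c.png",o)
E
```

```text
L pad 229.34254143646407 177.55248618784532 181 [0.5782 0.1536 0.064 ]
  pad depth [0.5769 0.1521 0.1206] 156
  tag depth [0.5057 0.1662 0.0455] 51
  base ((0.5469846129417419, 0.16403643786907196), (0.13426394760608673, 0.18586787581443787), 89.7690200805664)
  side 246.6722972972973 226.96959459459458 296
M pad 283.23728813559325 185.05649717514123 177 [ 0.552  -0.0237  0.064 ]
  pad depth [ 0.5514 -0.0222  0.1199] 156
  tag depth [ 0.4807 -0.0084  0.0429] 54
  base ((0.5183117389678955, -0.015299789607524872), (0.13674797117710114, 0.1914866715669632), 89.38811492919922)
  side 263.640625 178.625 256
R pad 325.49484536082474 186.66494845360825 194 [ 0.5457 -0.1623  0.064 ]
  pad depth [ 0.5446 -0.1584  0.1226] 151
  tag depth [ 0.4733 -0.1818  0.043 ] 50
  base ((0.5104262828826904, -0.17730852961540222), (0.14032259583473206, 0.19168621301651), 89.18041229248047)
  side 269.74107142857144 146.92410714285714 224
```

View pics/c.png

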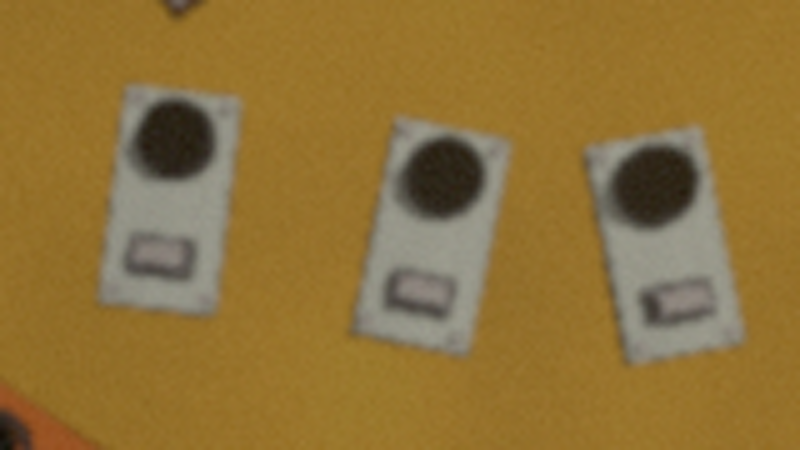

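```bash
python3 - <<'E'
from h import *
T={'L':((229.5,177.4),(227.4,200)),'M':((283.3,185),(280,206.8)),'R':((325.8,186.8),(331.6,210))}
for k,(a,b) in T.items():
    A,B=ray("top",*a,.064),ray("top",*b,.045);print(k,A.round(4),B.round(4),np.hypot(*(A-B)[:2]).round(4),np.degrees(np.arctan2(*(A-B)[1::-1])).round(1))
    i=cams.camera_info("side")
    for X in(A,B):
        q=i["mtx"]@(i["R"]@X+i["t"]);print("  side px",(q[:2]/q[2]).round(1))
S=np.load("side0.npz")["p"]
cv2.imwrite("pics/s.png",cv2.resize(S[125:265,220:320],None,fx=4,fy=4,interpolation=cv2.INTER_CUBIC))
E
```

```text
L [0.5787 0.1531 0.064 ] [0.5055 0.1613 0.045 ] 0.0736 -6.4
  side px [247.9 222.1]
  side px [277.1 232.1]
M [ 0.5522 -0.0239  0.064 ] [ 0.4817 -0.0131  0.045 ] 0.0713 -8.7
  side px [264.8 174. ]
  side px [289.9 183.7]
R [ 0.5453 -0.1633  0.064 ] [ 0.47   -0.1836  0.045 ] 0.0779 15.1
  side px [271.1 142.2]
  side px [296.2 144.8]
```

View pics/s.png

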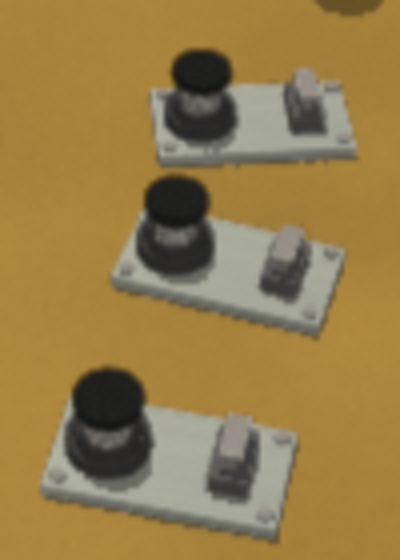

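```bash
python3 - <<'E'
from h import *
for k,a,b,c,d in [('L',(230,177.6),(247.5,224.2),(227.4,200),(278.7,234.2)),('M',(283.6,185.4),(264.2,175),(280,206.8),(292.2,185.7)),('R',(326.2,186.8),(270.2,143),(331.6,210),(296.7,145.5))]:
    print(k,ray("top",*a,.064)[:2].round(4),ray("side",*b,.064)[:2].round(4),"tag",ray("top",*c,.045)[:2].round(4),ray("side",*d,.045)[:2].round(4))
E
```

```text
L [0.578  0.1515] [0.579  0.1598] tag [0.5055 0.1613] [0.5013 0.1674]
M [ 0.5509 -0.0249] [ 0.5535 -0.0197] tag [ 0.4817 -0.0131] [ 0.4751 -0.006 ]
R [ 0.5453 -0.1646] [ 0.5476 -0.1594] tag [ 0.47   -0.1836] [ 0.4685 -0.1804]
```

Emit:
play_rows:
  commands: "0.5 0.93 0 0 0 0;0.5 0.93 0 0 0 0;0.5 0.93 0 0 0 0;0.5 0.93 0 0 0 0;0.5 0.93 0 0 0 0;0.5 0.93 0 0 0 0;0.5 0.93 0 0 0 0;0.5 0.93 0 0 0 0;0.5 0.93 0 0 0 0;0.5 0.93 0 0 0 0;0.5 0.93 0 0 0 0;0.5 0.93 0 0 0 0;0.5 0.93 0 0 0 0;0.5 0.93 0 0 0 0;0.5 0.93 0 0 0 0;0.5 0.93 0 0 0 0;0.5 0.93 0 0 0 0;0.5 0.93 0 0 0 0;0.5 0.93 0 0 0 0;0.5 0.93 0 0 0 0"
  grip: 0

```text
time_s: 2.1
tcp_pos: [0.4685, -0.0426, 0.2223]
ee_rot: [[-0.963, -0.27, -0.001], [-0.27, 0.963, 0.0], [0.001, 0.0, -1.0]]
wrist_force: [0.2, -0.7, 0.0]
gripper_width: 0.012
gripper_force: 0.0
```

Emit:
play_rows:
  commands: "0.52 0.945 0 0 0 0;0.52 0.945 0 0 0 0;0.52 0.945 0 0 0 0;0.52 0.945 0 0 0 0;0.52 0.945 0 0 0 0;0.52 0.945 0 0 0 0;0.52 0.945 0 0 0 0;0 0 -0.9 0 0 0;0 0 -0.9 0 0 0;0 0 -0.9 0 0 0;0 0 -0.9 0 0 0;0 0 -0.9 0 0 0;0 0 -0.3 0 0 0;0 0 0 0 0 0;0 0 0 0 0 0;0 0 0 0 0 0"

```text
time_s: 3.7
tcp_pos: [0.5786, 0.1551, 0.0802]
ee_rot: [[-0.963, -0.27, 0.003], [-0.27, 0.963, 0.001], [-0.003, 0.0, -1.0]]
wrist_force: [0.1, 0.2, -0.2]
gripper_width: 0.003
gripper_force: 0.0
```

Emit:
play_rows:
  commands: "0 0 -0.1 0 0 0;0 0 -0.1 0 0 0;0 0 -0.1 0 0 0;0 0 -0.1 0 0 0;0 0 -0.1 0 0 0;0 0 -0.1 0 0 0;0 0 -0.1 0 0 0;0 0 0 0 0 0;0 0 0 0 0 0;0 0 0 0 0 0"

```text
time_s: 4.7
tcp_pos: [0.5776, 0.1546, 0.0578]
ee_rot: [[-0.963, -0.269, 0.0], [-0.269, 0.963, -0.0], [-0.0, -0.0, -1.0]]
wrist_force: [-1.0, 0.1, 3.5]
gripper_width: -0.001
gripper_force: 1.9
```

```bash
python3 - <<'E'
from h import *
a=cams.capture("side")[0][185:265,205:305];b=cams.capture("top")[0][150:240,170:290]
z=lambda i:cv2.resize(i,(400,380),interpolation=cv2.INTER_CUBIC)
cv2.imwrite("pics/p1.png",np.hstack([z(a),z(b)]))
E
```

```text
(no output)
```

View pics/p1.png

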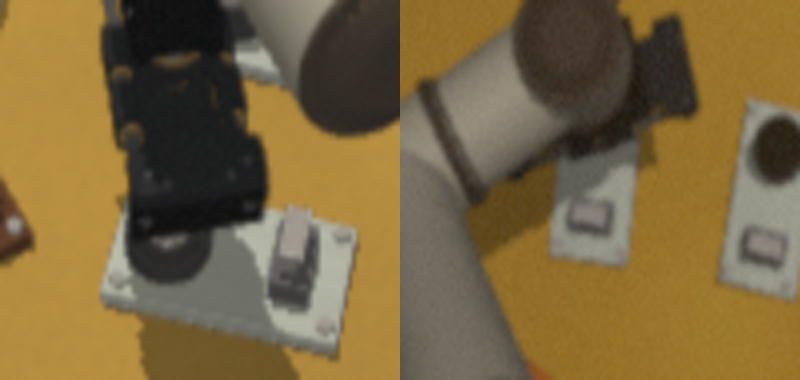

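The gripper's fingers are on the left pad in the side crop at (180,215), and the mount is unmoved. I'll complete the press.

Emit:
play_rows:
  commands: "0 0 -0.08 0 0 0;0 0 -0.07 0 0 0;0 0 0 0 0 0;0 0 0 0 0 0;0 0 0 0 0 0"

```text
time_s: 5.3
tcp_pos: [0.5776, 0.1546, 0.0534]
ee_rot: [[-0.963, -0.27, 0.0], [-0.27, 0.963, -0.0], [-0.0, -0.0, -1.0]]
wrist_force: [-2.5, -0.5, 6.2]
gripper_width: 0.005
gripper_force: 3.2
```

Emit:
play_rows:
  commands: "0 0 0 0 0 0"

```text
time_s: 5.4
tcp_pos: [0.5776, 0.1546, 0.0534]
ee_rot: [[-0.963, -0.27, 0.0], [-0.27, 0.963, -0.0], [0.0, -0.0, -1.0]]
wrist_force: [-2.5, 0.6, 7.0]
gripper_width: 0.009
gripper_force: 3.2
```

Emit:
play_rows:
  commands: "0 0 0.1 0 0 0;0 0 0.1 0 0 0;0 0 0.15 0 0 0;0 0 0.2 0 0 0;0 0 0.3 0 0 0;0 0 0.5 0 0 0;0 0 0.6 0 0 0;0 0 0 0 0 0;0 0 0 0 0 0"

```text
time_s: 6.3
tcp_pos: [0.5776, 0.1547, 0.1118]
ee_rot: [[-0.963, -0.269, 0.001], [-0.269, 0.963, 0.001], [-0.001, 0.001, -1.0]]
wrist_force: [0.0, -0.0, -0.9]
gripper_width: 0.003
gripper_force: 0.0
```

Emit:
play_rows:
  commands: "-0.14 -0.98 0 0 0 0;-0.14 -0.98 0 0 0 0;-0.14 -0.98 0 0 0 0;-0.14 -0.98 0 0 0 0;-0.14 -0.98 0 0 0 0;-0.14 -0.98 0 0 0 0;0 0 0 0 0 0;0 0 -0.6 0 0 0;0 0 -0.5 0 0 0;0 0 0 0 0 0;0 0 0 0 0 0"

```text
time_s: 7.4
tcp_pos: [0.5523, -0.0215, 0.0781]
ee_rot: [[-0.963, -0.27, -0.001], [-0.27, 0.963, -0.0], [0.001, -0.0, -1.0]]
wrist_force: [0.7, -0.3, 0.2]
gripper_width: 0.005
gripper_force: 0.0
```

Emit:
play_rows:
  commands: "0 0 -0.1 0 0 0;0 0 -0.1 0 0 0;0 0 -0.1 0 0 0;0 0 -0.1 0 0 0;0 0 -0.1 0 0 0;0 0 -0.1 0 0 0;0 0 -0.1 0 0 0;0 0 0 0 0 0;0 0 0 0 0 0;0 0 0 0 0 0"

```text
time_s: 8.4
tcp_pos: [0.5524, -0.0218, 0.0577]
ee_rot: [[-0.963, -0.269, 0.0], [-0.269, 0.963, 0.0], [-0.0, -0.0, -1.0]]
wrist_force: [-0.1, 0.7, 1.1]
gripper_width: 0.006
gripper_force: 0.7
```

Softer. I'll complete the press and release.

Emit:
play_rows:
  commands: "0 0 -0.08 0 0 0;0 0 -0.07 0 0 0;0 0 0 0 0 0;0 0 0 0 0 0;0 0 0 0 0 0;0 0 0 0 0 0"

```text
time_s: 9.0
tcp_pos: [0.5525, -0.0218, 0.0532]
ee_rot: [[-0.963, -0.269, 0.0], [-0.269, 0.963, -0.0], [-0.0, -0.0, -1.0]]
wrist_force: [0.3, -0.3, 3.5]
gripper_width: 0.004
gripper_force: 1.3
```

Emit:
play_rows:
  commands: "0 0 0.1 0 0 0;0 0 0.1 0 0 0;0 0 0.15 0 0 0;0 0 0.2 0 0 0;0 0 0.3 0 0 0;0 0 0.5 0 0 0;0 0 0.6 0 0 0;0 0 0 0 0 0;0 0 0 0 0 0"

```text
time_s: 9.9
tcp_pos: [0.5524, -0.0217, 0.1119]
ee_rot: [[-0.963, -0.269, 0.001], [-0.269, 0.963, 0.001], [-0.001, 0.0, -1.0]]
wrist_force: [-0.3, 0.3, -0.4]
gripper_width: 0.007
gripper_force: 0.0
```

Emit:
play_rows:
  commands: "-0.04 -0.94 0 0 0 0;-0.04 -0.94 0 0 0 0;-0.04 -0.94 0 0 0 0;-0.04 -0.94 0 0 0 0;-0.04 -0.94 0 0 0 0;0 0 0 0 0 0;0 0 -0.6 0 0 0;0 0 -0.5 0 0 0;0 0 0 0 0 0;0 0 0 0 0 0"

```text
time_s: 10.9
tcp_pos: [0.5462, -0.1624, 0.0782]
ee_rot: [[-0.963, -0.27, -0.001], [-0.27, 0.963, -0.0], [0.001, 0.0, -1.0]]
wrist_force: [0.2, -0.7, -0.1]
gripper_width: 0.007
gripper_force: 0.0
```

Emit:
play_rows:
  commands: "0 0 -0.1 0 0 0;0 0 -0.1 0 0 0;0 0 -0.1 0 0 0;0 0 -0.1 0 0 0;0 0 -0.1 0 0 0;0 0 -0.1 0 0 0;0 0 -0.1 0 0 0;0 0 0 0 0 0;0 0 0 0 0 0;0 0 0 0 0 0"

```text
time_s: 11.9
tcp_pos: [0.5465, -0.1628, 0.0584]
ee_rot: [[-0.963, -0.27, 0.0], [-0.27, 0.963, -0.0], [-0.0, -0.0, -1.0]]
wrist_force: [-2.0, 2.0, 6.6]
gripper_width: 0.004
gripper_force: 3.2
```

Emit:
play_rows:
  commands: "0 0 -0.08 0 0 0;0 0 -0.08 0 0 0;0 0 0 0 0 0;0 0 0 0 0 0;0 0 0 0 0 0;0 0 0 0 0 0"

```text
time_s: 12.5
tcp_pos: [0.5465, -0.1628, 0.0544]
ee_rot: [[-0.963, -0.27, 0.0], [-0.27, 0.963, -0.0], [-0.0, -0.001, -1.0]]
wrist_force: [-4.8, 1.7, 11.6]
gripper_width: 0.004
gripper_force: 5.4
```

Emit:
play_rows:
  commands: "0 0 0.1 0 0 0;0 0 0.1 0 0 0;0 0 0.15 0 0 0;0 0 0.2 0 0 0;0 0 0.3 0 0 0;0 0 0.5 0 0 0;0 0 0.6 0 0 0;0 0 0 0 0 0;0 0 0 0 0 0"

```text
time_s: 13.4
tcp_pos: [0.5464, -0.1627, 0.1114]
ee_rot: [[-0.963, -0.269, 0.001], [-0.269, 0.963, 0.0], [-0.001, 0.0, -1.0]]
wrist_force: [-0.5, 0.6, -0.4]
gripper_width: 0.011
gripper_force: 0.0
```

Emit:
play_rows:
  commands: "-0.4 0.855 0 0 0 -0.5;-0.4 0.855 0 0 0 -0.5;-0.4 0.855 0 0 0 -0.5;-0.4 0.855 0 0 0 -0.5;-0.4 0.855 0 0 0 -0.5;-0.4 0.855 0 0 0 -0.5;0 0 0 0 0 0;0 0 -0.6 0 0 0;0 0 -0.6 0 0 0;0 0 -0.6 0 0 0;0 0 0 0 0 0;0 0 0 0 0 0"

```text
time_s: 14.6
tcp_pos: [0.4744, -0.0093, 0.0569]
ee_rot: [[-0.984, 0.176, -0.001], [0.176, 0.984, -0.001], [0.001, -0.001, -1.0]]
wrist_force: [0.2, 0.2, 0.4]
gripper_width: 0.006
gripper_force: 0.0
```

```bash
python3 - <<'E'
from h import *
a=cams.capture("side")[0][135:225,225:325];b=cams.capture("top")[0][155:235,225:345]
z=lambda i:cv2.resize(i,(400,380),interpolation=cv2.INTER_CUBIC)
cv2.imwrite("pics/p2.png",np.hstack([z(a),z(b)]))
E
```

```text
(no output)
```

View pics/p2.png

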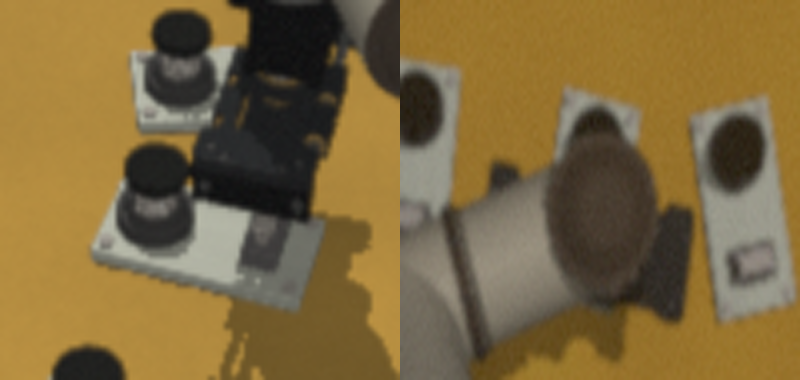

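The gripper tip sits above the middle tag, clear of the pad. Now I'll press down.

Emit:
play_rows:
  commands: "0 0 -0.1 0 0 0;0 0 -0.1 0 0 0;0 0 -0.1 0 0 0;0 0 -0.1 0 0 0;0 0 -0.1 0 0 0;0 0 -0.1 0 0 0;0 0 0 0 0 0;0 0 0 0 0 0"

```text
time_s: 15.5
tcp_pos: [0.4744, -0.0089, 0.0391]
ee_rot: [[-0.984, 0.176, -0.0], [0.176, 0.984, -0.0], [0.0, -0.0, -1.0]]
wrist_force: [0.3, 0.0, 1.0]
gripper_width: 0.004
gripper_force: 0.0
```

Emit:
play_rows:
  commands: "0 0 -0.07 0 0 0;0 0 -0.07 0 0 0;0 0 -0.05 0 0 0;0 0 0 0 0 0;0 0 0 0 0 0"

```text
time_s: 16.0
tcp_pos: [0.4744, -0.0089, 0.0334]
ee_rot: [[-0.984, 0.176, 0.0], [0.176, 0.984, 0.0], [-0.0, 0.0, -1.0]]
wrist_force: [-0.7, 0.1, -0.3]
gripper_width: 0.005
gripper_force: 0.1
```

Emit:
play_rows:
  commands: "0 0 -0.05 0 0 0;0 0 -0.03 0 0 0;0 0 0 0 0 0"

```text
time_s: 16.3
tcp_pos: [0.4745, -0.0089, 0.0323]
ee_rot: [[-0.984, 0.176, 0.0], [0.176, 0.984, -0.0], [-0.0, -0.0, -1.0]]
wrist_force: [-3.5, 1.0, 12.0]
gripper_width: 0.006
gripper_force: 5.9
```

Emit:
play_rows:
  commands: "0 0 -0.03 0 0 0;0 0 0 0 0 0"

```text
time_s: 16.5
tcp_pos: [0.4745, -0.0089, 0.0322]
ee_rot: [[-0.985, 0.175, 0.0], [0.175, 0.985, -0.0], [-0.0, -0.0, -1.0]]
wrist_force: [-6.6, 0.9, 18.8]
gripper_width: 0.005
gripper_force: 9.3
```

Emit:
play_rows:
  commands: "0 0 0.1 0 0 0;0 0 0.2 0 0 0;0 0 0.4 0 0 0;0 0 0.8 0 0 0;0 0 1 0 0 0;0 0 1 0 0 0;0 0 1 0 0 0;0 -0.9 0.3 0 0 0;0 -0.95 0 0 0 0;0 -0.95 0 0 0 0;0 -0.95 0 0 0 0;0 -0.95 0 0 0 0;0 -0.95 0 0 0 0;0 -0.95 0 0 0 0;0 -0.95 0 0 0 0;0 -0.95 0 0 0 0;0 -0.95 0 0 0 0;0 -0.95 0 0 0 0;0 0 0 0 0 0;0 0 0 0 0 0"

```text
time_s: 18.5
tcp_pos: [0.4739, -0.3211, 0.1736]
ee_rot: [[-0.984, 0.178, -0.001], [0.178, 0.984, 0.001], [0.001, 0.001, -1.0]]
wrist_force: [0.1, 0.3, -0.4]
gripper_width: 0.008
gripper_force: 0.0
```

```bash
python3 - <<'E'
from h import *
a=cams.capture("side")[0][125:265,220:320];b=cams.capture("top")[0][150:240,195:355]
z=lambda i,s:cv2.resize(i,s,interpolation=cv2.INTER_CUBIC)
cv2.imwrite("pics/p3.png",np.hstack([z(a,(320,448)),z(b,(480,448))]))
E
```

```text
(no output)
```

View pics/p3.png

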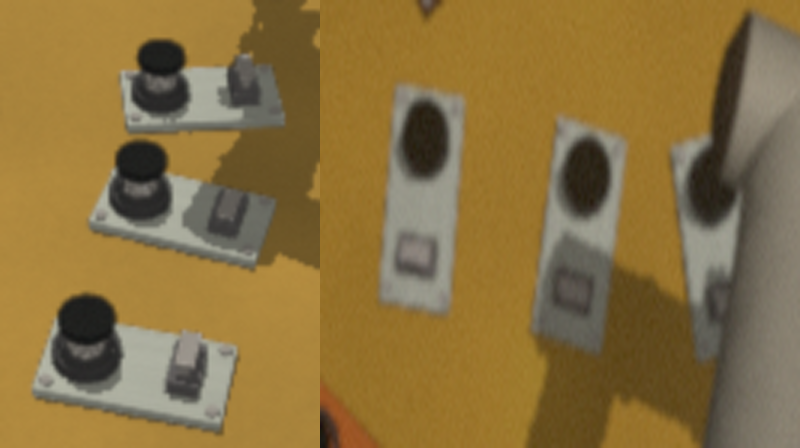

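The middle tag at (228,212) is down. The left tag at (187,365) and right tag at (243,78) are up, all pads have sprung back, and the mounts are in place. Handing in.

```bash
python3 -c "
from station import r
print(r.finish_job())"
```

```text
the job is handed in; nothing more can be done
None
```

I pressed all three pads about 1 cm from left to right, and each sprang back; the middle mount was softest (about 3 N, against 7 N left and 12 N right), so I pushed its tag fully down, left the other two up, and handed the job in at about 18.6 s.

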